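# Clamp the nozzle to the fume extractor

### The arm

A 6-joint arm with a two-finger parallel gripper is mounted at the origin on a cart in front of the work surface, level with it; the furniture and walls round the work are solid. World frame = base frame: x ahead of the robot, y to its left, z up, the work surface at z = 0. Lengths are in m, angles in rad, forces in N, time in s.
With the tool pointing down it reaches from about 0.35 to 0.775 m from the base axis. Payload 5.5 kg.
Tool frame: the origin (TCP) lies on the centre line of the jaws, within the pads' length; the fingertips stand 11 mm ahead of it and the grasp point (between the pads) lies 8 mm behind it (env.tip_extent is the distance from the TCP to the fingertips, in m); z points along the fingers, y is the line along which they close (so a half turn about z gives the same grasp; the last joint's range is limited). The gripper opens to 85 mm and grips with 20 to 120 N. Pads are 22 mm wide; open, the fingers measure 114 mm over their backs; the gripper's body (76 mm by 85 mm) begins 54 mm behind the grasp point. The pads swing forward as they close: fully open they stand 13 mm farther back than shut.
Start: joints at [-1.352, 0.313, 0.046, 1.304, 0, 1.431], TCP at [0.202, -0.538, 0.242] pointing down, gripper open.
Joint ranges: [-2.76, 2.76], [-0.86, 1.69], [-1.03, 1.26], [-2.2, 2.34], [-1.47, 1.5], [-3.14, 3.14]. Speed limits (rad/s): [2.57, 2.57, 3.14, 3.14, 3.14, 3.14].

### API

Orientations are given as a unit quaternion [w, x, y, z].
In Python, from workcell import env gives the robot as it stands.
- The arm moves only by the shell command python3 -m jog 'ROWS' [FORCE]. ROWS is JSON, a list of rows, each a list of 5 numbers: the gripper's target within -1 to 1 (shut at 1, half-way at 0, fully open at -1), then the shift along the tool's x, y, z in m, then the turn about the tool's z in degrees. In form: [[fingers, tx, ty, tz, turn], ...]. A call has 1 to 5 rows; each row shifts and turns the commanded pose from where the row before left it, along the tool's axes as they then stand; what a row does not reach is not made up. A row lasts 1/12 s, in which the tool goes at most 41.7 mm and 7.16 degrees, less where a joint would pass 70% of its speed; a pose out of reach is approached as far as the arm can. A call is refused whole if a number of a shift passes 0.0417 or a number of a turn 7.16, either way. A call with a gripper value outside its range is refused whole. The fingers move at their own pace and stop on an object; FORCE is the grip in N (left out, the last holds). Time passes only in rows, so rows that do not move let the fingers close. It gives the time, the measured TCP pose, the force, the opening and the grip force at its end, in the units of the state.
- env.get_state(): the state, without advancing time (a new reading comes with each control period).
- env.read_camera(name): name is "side" or "top" or "wrist"; returns a dict with "img" (400x640x3 uint8, red, green, blue), "fov_y" (degrees; the focal length in pixels is half the picture's height over the tangent of half this angle, whatever the lens; pixels are square), "cx", "cy" (the principal point, pixels), "D" ([k1, k2, p1, p2, k3] as OpenCV has them; the pictures are not rectified), "T" (4x4, takes a point from camera to world coordinates). Camera axes: x right, y up, looking along -z (the intrinsics and any distortion apply to the point x, -y, -z); pixel columns grow to the right and rows downward; lengths in m; the calibration is good to about 2 mm. A picture is of the moment at which its call begins. There is no depth.
- env.hand_in(): hands the job in; it is judged then, once.
The state is a dict: "clock": time; "joint_pos": joint angles; "qvel": joint speeds; "tau": joint torques, N m; "tcp_pos": TCP position; "orientation": TCP orientation; "wrist_force": force on the tool from outside, world axes, zero at the start; "ft_torque": the same for the moment, N m; "finger_gap": finger opening in m; "grip_force": force on a finger pad.
Only numpy, scipy, OpenCV 4.12 (cv2) and the standard library are available. Lean on these libraries where they do the work, as an engineer would, in place of code of your own. Each camera call takes 0.05 s, during which the arm holds its last target. There are 200 camera calls.

### The job

Fasten the brass nozzle to the fume extractor: swing the open half of the clamp ring (black knob) fully shut round the two flanges, hook the wire loop (blue knob) behind the keeper hook on that half, then throw the red-knobbed lever over past its toggle point until it is fully home, so that the ring is drawn tight. Leave the nozzle seated and do not disturb the things lying nearby.

Things in the scene. Friction and masses are not known exactly. Their poses are not given: they have to be found in the camera images.
- port: Grey extractor box 116x106x90 mm, fixed, with a steel port (48 mm flange) on top. Origin: on the worktop under the port's axis; z up, -x towards the robot (vent side). Clamp ring 64 mm outside, z 109-127 mm: fixed half at +x, swinging half at -x, hinge at +y, keeper and latch at -y. All parts move level; only the three knobs (z 142-178 mm) rise above z 143. Offsets (x, y) mm in this frame.
- nozzle: Loose brass nozzle, 24 mm high: a 48 mm flange 4 mm thick and a 30 mm tube above it. It stands on the port's flange (underside at z 118 mm), its far side already under the lips of the fixed ring half. Origin: centre of its underside; z up. It stands up to 1 mm off the port's axis; the ring has 1.5 mm of play round the flanges.
- clamp_half (a joint): Hinge of the swinging ring half, rad. 0 = shut, against its hard stop; grows to 1.1 as it opens towards the robot (clockwise from above), 0.55 to 0.95 at the start. Stays where it is left (friction 0.08 N m). The loop reaches its keeper only when the half is shut to within about 0.1.
- ring_knob (a point): Centre of the black knob (12 mm thick, z 142 to 178 mm; point at z 160) on the swinging half, 57 mm from the hinge pin; with the ring shut it is at (-42, 0) in the port's frame.
- hinge_pin (a point): Axis of the swinging half's hinge, at (0, +38) in the port's frame; the point is at z 160 mm, the pin itself lower.
- keeper_seat (a point): Where the crossbar's axis lies when seated in the relaxed keeper (point at z 160 mm); moves with the swinging half, axes as the port's when shut. The keeper is a steel hook, z 113-125 mm: a leaning wall just +x of the seat, its tip 13 mm out in -y; floor on the +y side. Pass the crossbar round the tip 7 mm or more (10 is safe) on the -x side, move +y to the seat's y, then draw +x against the wall.
- keeper (a joint): Give of the spring keeper, rad, against a stiff spring (1.2 N m/rad, 12 mm lever arm): 0 = relaxed, about 0.33 when the latch holds it tight.
- loop_knob (a point): Centre of the blue knob (11 mm thick, z 142-178 mm, point at z 160) on top of the wire loop's upright 8 mm crossbar (z 107-142), the part that hooks behind the keeper. The loop turns on the lever, 12 mm from the lever's pivot; crossbar 48.6 mm from that joint, so the knob can be carried freely 37 to 60 mm from the lever pivot, the lever following. Starts outside (-y of) the keeper.
- loop (a joint): Angle of the loop on the lever, rad. 0 when everything is latched, 2.4 to 2.6 at the start, growing as the loop swings anticlockwise (from above) relative to the lever. Turns easily, stays where it is left.
- lever (a joint): Lever angle, rad. 0 = fully home; grows to 2.5 as it opens, clockwise from above; 2.0 to 2.3 at the start. With the loop hooked and drawn to the keeper it stands near 1.2; from there to 0.15 it works against the keeper's spring (up to 4 N at the knob), below that it is over center and stays. To close it, carry the knob anticlockwise round the pivot.
- lever_knob (a point): Centre of the red knob (12 mm thick, z 142 to 178 mm, point at z 160) on the lever, 44 mm from the lever's pivot; fully home it is at (+68.5, -31) in the port's frame.
- lever_pivot (a point): Axis of the lever, at (+28, -48) in the port's frame; the point is at z 160 mm.
- case_fan: Black case fan, 80x80x25 mm, lying left of the extractor. Bystander. Origin: centre of its underside.
- solder_spool: Solder spool, 55 mm across, 38 mm high, standing right of the extractor. Bystander. Origin: centre of its underside.
- pcie_card: Red expansion card, 90x122x18 mm, lying at the far left. Bystander. Origin: centre of its underside.

How it is judged:
By the outcome, as a careful person would: the job done as asked, in the order asked, and still so for the second after the job is handed in, with the robot touching nothing.
It also fails if it takes over 51 s, if anything falls off the work surface, if the arm or the gripper's body presses on something with over 40 N, if the wrist force passes 120 N, or if a joint passes its speed limit or range.

## Working session

There is one attempt and no reset: what is moved stays moved. The work goes in short steps, Python scripts to look and compute and a shell command to move; the robot and the scene stay as the last step left them, time stands still between calls to the robot, and variables do not carry over. Pictures are saved under pics/ and viewed, at most 12 in all, crops included, and the job is handed in when it is done.

```bash
mkdir -p pics; ls; python3 - <<'E'
from workcell import env
import cv2,numpy as np
s=env.get_state();print(s)
ims=[]
for n in("top","side"):
    c=env.read_camera(n);print(n,c["fov_y"],c["cx"],c["cy"],c["D"],np.round(c["T"],3).tolist())
    cv2.imwrite(f"pics/{n}0.png",c["img"][:,:,::-1])
E
```

```text
pics
{'clock': 0.0, 'joint_pos': array([-1.35163100e+00,  3.13991016e-01,  4.49757080e-02,  1.30359218e+00,
       -6.75295187e-06,  1.43119420e+00]), 'qvel': array([ 0.00021423,  0.00114148,  0.00034324,  0.00036805, -0.00028844,
       -0.00031293]), 'tau': array([ 5.28053406e-04, -4.80629754e+01,  2.98534548e+01,  1.91895867e-02,
       -1.47232809e-04,  1.76830974e-05]), 'tcp_pos': array([ 0.20177472, -0.5379117 ,  0.24141285]), 'orientation': array([-9.04729724e-04,  9.83953433e-01,  1.78423154e-01, -3.93897460e-05]), 'wrist_force': array([ 0.84690334,  0.81747749, -0.14514183]), 'ft_torque': array([-0.04194596, -0.00455848,  0.02056219]), 'grip_force': 0.0, 'finger_gap': 0.08549956778742196}
top 53.189040367867335 314.39628996546355 197.51305187310604 [-0.03669567  0.          0.          0.          0.        ] [[-0.024, 0.986, -0.164, 0.347], [-1.0, -0.021, 0.018, -0.03], [0.015, 0.164, 0.986, 1.086], [0.0, 0.0, 0.0, 1.0]]
side 56.40602806551276 315.3458145651108 203.49705819526488 [-0.08937717  0.          0.          0.          0.        ] [[0.968, -0.092, 0.233, 0.789], [0.249, 0.447, -0.859, -1.015], [-0.025, 0.89, 0.455, 0.634], [0.0, 0.0, 0.0, 1.0]]
```

View pics/top0.png

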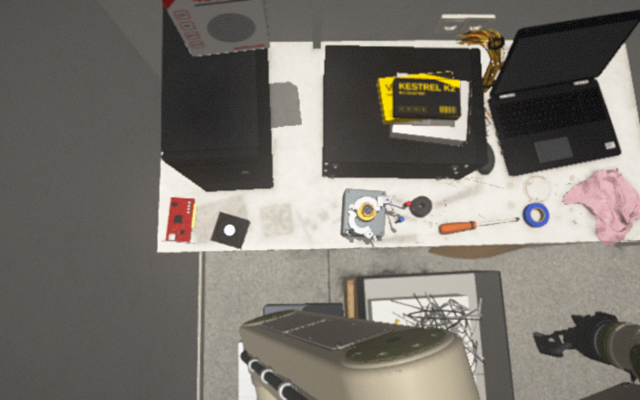

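View pics/side0.png

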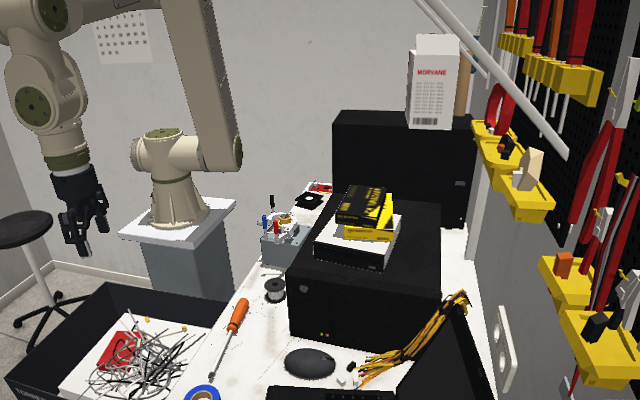

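Top view: extractor at about (366,212), with the fan at (230,230), the spool at (420,206) and the card at (180,220). In the side view the blue, red and black knobs are near (264,220), (276,226) and (271,200). These views are too coarse, so I'll move the wrist camera over the extractor.

```bash
cat > h.py <<'E'
from workcell import env
import cv2,numpy as np
from scipy.spatial.transform import Rotation as Ro
def cam(n,save=None):
    c=env.read_camera(n)
    if save: cv2.imwrite(f"pics/{save}.png",c["img"][:,:,::-1])
    f=200/np.tan(np.radians(c["fov_y"])/2)
    c["K"]=np.array([[f,0,c["cx"]],[0,f,c["cy"]],[0,0,1]]);return c
def ray(c,uv):
    p=cv2.undistortPoints(np.array([[uv]],float),c["K"],np.array(c["D"]))[0,0]
    T=np.array(c["T"]);return T[:3,3],T[:3,:3]@np.array([p[0],-p[1],-1])
def onz(c,uv,z):
    o,d=ray(c,uv);return o+d*(z-o[2])/d[2]
def proj(c,P):
    T=np.linalg.inv(np.array(c["T"]));p=T[:3,:3]@np.array(P)+T[:3,3]
    return cv2.projectPoints(np.array([[p[0],-p[1],-p[2]]]),np.zeros(3),np.zeros(3),c["K"],np.array(c["D"]))[0].ravel()
def tri(obs):
    A=np.zeros((3,3));b=np.zeros(3)
    for c,uv in obs:
        o,d=ray(c,uv);d=d/np.linalg.norm(d);M=np.eye(3)-np.outer(d,d);A+=M;b+=M@o
    return np.linalg.solve(A,b)
def R():
    w,x,y,z=env.get_state()["orientation"];return Ro.from_quat([x,y,z,w]).as_matrix()
def totool(d): return R().T@np.array(d)
def st():
    s=env.get_state();r=R();print("t",round(s["clock"],2),"tcp",np.round(s["tcp_pos"],4),"yaw y-axis",round(np.degrees(np.arctan2(r[1,1],r[0,1])),1),"F",np.round(s["wrist_force"],1),"gap",round(s["finger_gap"],4),"grip",round(s["grip_force"],1));return s
def blobs(c,lo,hi,amin=15):
    m=cv2.inRange(cv2.cvtColor(c["img"],cv2.COLOR_RGB2HSV),lo,hi)
    n,l,s,ce=cv2.connectedComponentsWithStats(m)
    return m,[(s[i][:5].tolist(),ce[i].round(1).tolist()) for i in range(1,n) if s[i][4]>=amin]
E
python3 - <<'E'
from h import *
s=st();c=cam("top")
for n,uv,z in[("nozzle",(366,211),.142),("boxNW",(343,191),.09),("boxSE",(384,237),.09),("fan",(230,230),.025),("spool",(420,206),.038)]: print(n,onz(c,uv,z).round(3))
p=onz(c,(366,211),.142);d=p-s["tcp_pos"];print("tool shift",totool(d).round(3))
w=env.read_camera("wrist");T=np.array(w["T"]);print("cam in tool",(R().T@(T[:3,3]-s["tcp_pos"])).round(3),(R().T@-T[:3,2]).round(3),w["fov_y"])
E
```

```text
t 0.1 tcp [ 0.2018 -0.538   0.2415] yaw y-axis -69.4 F [ 0.2 -0.2 -0.1] gap 0.0854 grip 0.0
nozzle [ 0.468 -0.17   0.142]
boxNW [ 0.528 -0.121  0.09 ]
boxSE [ 0.409 -0.219  0.09 ]
fan [0.44  0.177 0.025]
spool [ 0.492 -0.33   0.038]
tool shift [ 0.379 -0.251  0.1  ]
cam in tool [ 0.067 -0.    -0.132] [-0.261  0.     0.965] 60.15881678881985
```

```bash
python3 -m jog '[[-1,0,0,-0.02,6.87],[-1,0,0,-0.02,6.87],[-1,0,0,-0.02,6.87]]'
python3 -m jog '[[-1,0.0207,-0.029,0,0],[-1,0.0207,-0.029,0,0],[-1,0.0207,-0.029,0,0],[-1,0.0207,-0.029,0,0],[-1,0.0207,-0.029,0,0]]'
python3 -m jog '[[-1,0.0207,-0.029,0,0],[-1,0.0207,-0.029,0,0],[-1,0.0207,-0.029,0,0],[-1,0.0207,-0.029,0,0],[-1,0.0207,-0.029,0,0]]'
python3 -m jog '[[-1,0.0207,-0.029,0,0],[-1,0.0207,-0.029,0,0],[-1,0,0,0,0],[-1,0,0,0,0]]'
python3 - <<'E'
from h import *
st();print(env.get_state()["joint_pos"].round(2));c=cam("wrist","w0")
E
```

```text
clock: 0.45
tcp_pos: [0.2018, -0.5379, 0.3024]
orientation: [-0.001, 1.0, -0.003, -0.0]
wrist_force: [-0.4, -1.1, 1.0]
finger_gap: 0.0855
grip_force: 0.0
clock: 0.87
tcp_pos: [0.3061, -0.3921, 0.3022]
orientation: [-0.0, 1.0, -0.001, 0.0]
wrist_force: [0.5, 0.0, -1.0]
finger_gap: 0.0853
grip_force: 0.0
clock: 1.28
tcp_pos: [0.4098, -0.247, 0.3023]
orientation: [0.0, 1.0, -0.001, 0.0]
wrist_force: [0.8, -0.4, -1.0]
finger_gap: 0.0855
grip_force: 0.0
clock: 1.62
tcp_pos: [0.4513, -0.189, 0.3021]
orientation: [0.0, 1.0, 0.002, -0.0]
wrist_force: [-0.8, 0.0, 0.1]
finger_gap: 0.0851
grip_force: 0.0
t 1.62 tcp [ 0.4513 -0.189   0.3021] yaw y-axis -89.8 F [-0.8  0.   0.1] gap 0.0851 grip 0.0
[-0.56  0.14 -0.04  1.4  -0.    2.58]
```

View pics/w0.png

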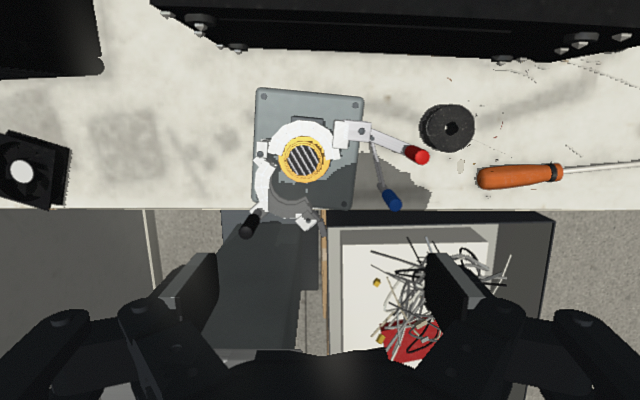

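The wrist view shows the black knob at (250,225), blue at (391,199), red at (418,155), the nozzle at (303,157), and the box corners near (257,90), (364,97) and (354,208).

```bash
python3 - <<'E'
from h import *
c=cam("wrist")
for n,lo,hi in[("red",(0,150,80),(6,255,255)),("red2",(172,150,80),(180,255,255)),("blue",(105,150,60),(125,255,255)),("brass",(18,120,120),(32,255,255)),("black",(0,0,0),(180,255,45))]:
    m,b=blobs(c,lo,hi)
    b=[x for x in b if 230<x[1][0]<450 and 80<x[1][1]<245]
    print(n,b,[onz(c,x[1],.16).round(4).tolist() for x in b])
    if n=="brass":
        pts=cv2.findNonZero(m[120:190,270:335]);
        h=cv2.convexHull(pts)+np.array([270,120]);e=cv2.fitEllipse(h);print(e,onz(c,e[0],.142))
im=c["img"];hsv=cv2.cvtColor(im,cv2.COLOR_RGB2HSV)
print(hsv[110,275],hsv[195,335],hsv[185,345],hsv[150,352],hsv[97,270])
v=im[70:250,230:440];cv2.imwrite("pics/w1c.png",cv2.resize(v[:,:,::-1],None,fx=3.3,fy=3.3,interpolation=cv2.INTER_CUBIC))
E
```

```text
red [([405, 145, 23, 18, 244], [417.1, 153.5])] [[0.4818, -0.266, 0.16]]
red2 [] []
blue [([381, 189, 19, 22, 259], [390.3, 199.2])] [[0.4442, -0.2466, 0.16]]
brass [([277, 136, 52, 46, 941], [302.1, 159.2])] [[0.4771, -0.1746, 0.16]]
((302.46673583984375, 158.72193908691406), (45.058223724365234, 50.46867752075195), 97.47075653076172) [ 0.47490141 -0.17391529  0.142     ]
black [([420, 106, 21, 42, 208], [426.9, 128.0]), ([326, 209, 227, 17, 2797], [425.3, 216.6]), ([237, 213, 22, 26, 316], [248.1, 225.8])] [[0.5018, -0.2722, 0.16], [0.4292, -0.2767, 0.16], [0.421, -0.1285, 0.16]]
[ 83  14 165] [83 13 76] [90 13 77] [ 83  15 154] [ 90  12 168]
```

View pics/w1c.png

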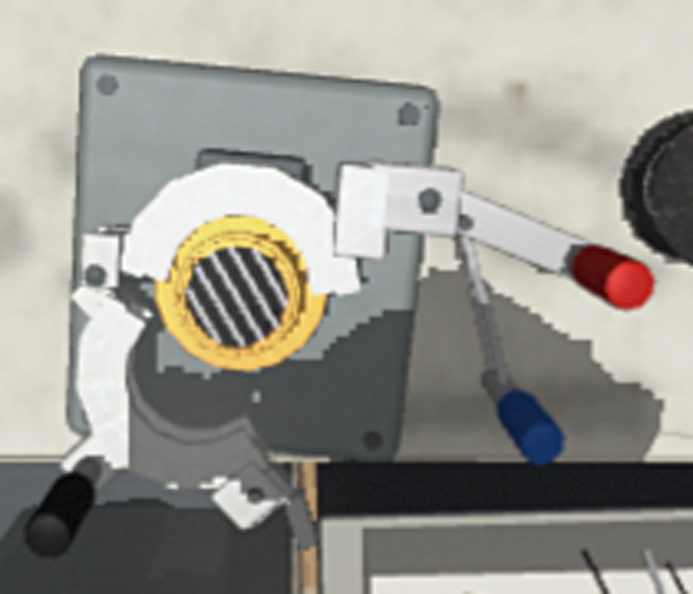

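Close view: hinge screw at crop (96,273), lever pivot screw at (430,200), box screws at (107,84), (408,113) and (372,440), nozzle rim centre near (240,290). I'll fit the port frame from these.

```bash
python3 - <<'E'
from h import *
c=cam("wrist")
P=lambda u,v,z:onz(c,(230+u/3.3,70+v/3.3),z)[:2]
s1,s2,s3=P(107,84,.09),P(408,113,.09),P(372,440,.09)
print("screws",s1,s2,s3)
ang=lambda v:np.degrees(np.arctan2(v[1],v[0]))
print("yaw from screws",ang(s2-s1)+90,ang(s2-s3), np.linalg.norm(s2-s1),np.linalg.norm(s2-s3),"mid13",(s1+s3)/2)
for z in(.127,.133,.14):
    h,p=P(96,273,z),P(430,200,z);m=np.array([28,-86.]);print(z,h,p,np.linalg.norm(h-p),np.hypot(*m),"yaw",ang(p-h)-ang(m))
    y=np.radians(ang(p-h)-ang(m));Rz=np.array([[np.cos(y),-np.sin(y)],[np.sin(y),np.cos(y)]])
    print("  port",h-Rz@[0,.038],p-Rz@[.028,-.048])
red=onz(c,(417.1,153.5),.16)[:2];blk=onz(c,(248.1,225.8),.16)[:2];blu=onz(c,(390.3,199.2),.16)[:2]
for n,u,v in[("redtop",630,284),("bluetop",541,441),("blacktop",50,535)]: print(n,P(u,v,.178))
print(red,blk,blu)
E
```

```text
screws [ 0.52779632 -0.13450207] [ 0.51956799 -0.22185302] [ 0.42064676 -0.21286979]
yaw from screws -5.381301753582434 -5.1889089582373655 0.08773764091596954 0.09932828313061988 mid13 [ 0.47422154 -0.17368593]
0.127 [ 0.47779586 -0.13542526] [ 0.49703804 -0.22479415] 0.09141695870097075 90.44335243676011 yaw -5.88332687799452
  port [ 0.47390074 -0.1732251 ] [ 0.47410567 -0.17417689]
0.133 [ 0.47856564 -0.13649831] [ 0.49743151 -0.22411943] 0.08962913243468638 90.44335243676011 yaw -5.88332687799452
  port [ 0.47467053 -0.17429815] [ 0.47449914 -0.17350217]
0.14 [ 0.47946373 -0.1377502 ] [ 0.49789056 -0.22333225] 0.08754333512402132 90.44335243676011 yaw -5.88332687799452
  port [ 0.47556861 -0.17555004] [ 0.4749582  -0.17271499]
redtop [ 0.48180978 -0.26471892]
bluetop [ 0.44506677 -0.24658003]
blacktop [ 0.42185437 -0.13056889]
[ 0.48135826 -0.26676714] [ 0.42078769 -0.12918029] [ 0.44378509 -0.24733568]
```

```bash
python3 -m jog '[[0,-0.015,-0.0295,0.02,0],[0,-0.015,-0.0295,0.02,0],[0,0,0,0.035,0],[0,0,0,0.035,0],[0,0,0,0.0,0]]' 30
python3 -m jog '[[0,0,0,0.02,0],[0,0,0,0.014,0],[0,0,0,0,0],[1,0,0,0,0],[1,0,0,0,0]]'
python3 -m jog '[[1,0,0,0,0],[1,0,0,0,0],[1,0,0,0,0]]'
python3 - <<'E'
from h import *
st();c=cam("wrist","w2")
E
```

```text
clock: 2.18
tcp_pos: [0.4158, -0.1303, 0.1866]
orientation: [-0.002, 1.0, -0.001, -0.005]
wrist_force: [-2.0, 0.0, -1.4]
finger_gap: 0.0427
grip_force: 0.0
clock: 2.6
tcp_pos: [0.4215, -0.1328, 0.16]
orientation: [0.0, 1.0, -0.001, 0.001]
wrist_force: [-0.8, 0.1, 0.8]
finger_gap: 0.0196
grip_force: 1.6
clock: 2.85
tcp_pos: [0.4213, -0.1323, 0.16]
orientation: [0.001, 1.0, -0.001, 0.001]
wrist_force: [-2.5, -0.3, 6.2]
finger_gap: 0.0106
grip_force: 29.4
t 2.85 tcp [ 0.4213 -0.1323  0.16  ] yaw y-axis -90.1 F [-2.5 -0.3  6.2] gap 0.0106 grip 29.4
```

View pics/w2.png

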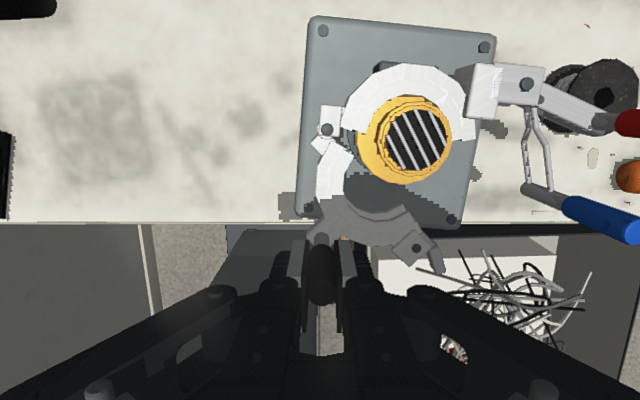

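Fingers hold the black knob (gap 10.6 mm); its centre is at about (320,275) in the image. I'll swing the half along the arc, turning with it.

```bash
python3 -m jog '[[1,-0.0001,0.006,0,-6.1],[1,-0.0001,0.006,0,-6.1],[1,-0.0001,0.006,0,-6.1],[1,-0.0001,0.006,0,-6.1],[1,-0.0001,0.006,0,-6.1]]'
python3 -m jog '[[1,-0.0001,0.006,0,-6.1],[1,-0.0001,0.004,0,-4],[1,0,0,0,0],[1,0,0,0,0]]'
python3 - <<'E'
from h import *
s=st();p=s["tcp_pos"][:2];h=np.array([.4780,-.1360]);d=p-h;print(np.hypot(*d),222-5.6-(np.degrees(np.arctan2(d[1],d[0]))%360))
E
```

```text
clock: 3.32
tcp_pos: [0.4276, -0.1612, 0.16]
orientation: [0.001, 0.964, 0.265, 0.001]
wrist_force: [1.1, 2.6, 3.7]
finger_gap: 0.0109
grip_force: 29.4
clock: 3.65
tcp_pos: [0.4325, -0.1689, 0.1599]
orientation: [0.0, 0.938, 0.347, 0.001]
wrist_force: [-0.6, 4.3, 6.8]
finger_gap: 0.0108
grip_force: 29.8
t 3.65 tcp [ 0.4325 -0.1689  0.1599] yaw y-axis -49.4 F [-0.6  4.3  6.8] gap 0.0108 grip 29.8
0.05614368422348503 0.5263735758790347
```

```bash
python3 -m jog '[[1,0,0.0015,0,-1],[1,0,0.0015,0,0],[1,0,0,0,0]]'
python3 -m jog '[[1,0,0.001,0,0],[1,0,0,0,0],[1,0,0,0,0]]'
```

```text
clock: 3.9
tcp_pos: [0.4326, -0.169, 0.1599]
orientation: [-0.002, 0.935, 0.355, 0.0]
wrist_force: [-7.5, 11.2, 14.8]
finger_gap: 0.0108
grip_force: 30.7
clock: 4.15
tcp_pos: [0.4326, -0.169, 0.1598]
orientation: [-0.003, 0.935, 0.355, 0.0]
wrist_force: [-8.2, 11.7, 15.4]
finger_gap: 0.0109
grip_force: 30.9
```

```bash
python3 -m jog '[[0.5,0,-0.003,0,0],[0.2,0,0,0,0],[0.2,0,0,0,0],[0.2,0,0,-0.03,0],[0.2,0,0,-0.035,0]]'
python3 -m jog '[[0,0,0,-0.035,7],[0,0,0,0,7],[0,0,0,0,7],[0,0,0,0,7],[0,0,0,0,7]]'
python3 -m jog '[[0,0,0,0,6.6],[0,-0.006,0.0355,0,0],[0,-0.006,0.0355,0,0],[0,0,0,0,0],[0,0,0,0,0]]'
python3 - <<'E'
from h import *
st();c=cam("wrist")
for n,lo,hi,z in[("red",(0,150,80),(6,255,255),.16),("blue",(105,150,60),(125,255,255),.16)]:
    m,b=blobs(c,lo,hi);print(n,[(x,onz(c,x[1],z).round(4).tolist()) for x in b if x[0][4]>100])
seat=proj(c,(.4567,-.2303,.125));print(seat)
u,v=map(int,seat);u0=min(max(u-110,0),420);v0=min(max(v-90,0),230);print("crop",u0,v0)
cv2.imwrite("pics/w3c.png",cv2.resize(c["img"][v0:v0+170,u0:u0+220,::-1],None,fx=3.5,fy=3.5,interpolation=cv2.INTER_CUBIC))
E
```

```text
clock: 4.57
tcp_pos: [0.4309, -0.1694, 0.2218]
orientation: [-0.002, 0.935, 0.355, -0.002]
wrist_force: [0.9, -0.5, 0.1]
finger_gap: 0.0342
grip_force: 0.0
clock: 4.98
tcp_pos: [0.4329, -0.1707, 0.2587]
orientation: [0.001, 0.999, 0.054, 0.001]
wrist_force: [0.3, 1.0, 0.5]
finger_gap: 0.0428
grip_force: 0.0
clock: 5.4
tcp_pos: [0.4202, -0.2429, 0.2581]
orientation: [0.0, 1.0, -0.002, 0.0]
wrist_force: [-0.4, 0.1, 0.0]
finger_gap: 0.0428
grip_force: 0.0
t 5.4 tcp [ 0.4202 -0.2429  0.2581] yaw y-axis -90.3 F [-0.4  0.1  0. ] gap 0.0428 grip 0.0
red [(([345, 106, 21, 19, 303], [354.9, 114.7]), [0.482, -0.2647, 0.16]), (([362, 329, 16, 19, 154], [368.9, 335.7]), [0.3158, -0.2791, 0.16])]
blue [(([319, 161, 16, 23, 293], [326.2, 172.7]), [0.444, -0.2461, 0.16])]
[304.77627752 147.99993682]
crop 194 57
```

View pics/w3c.png

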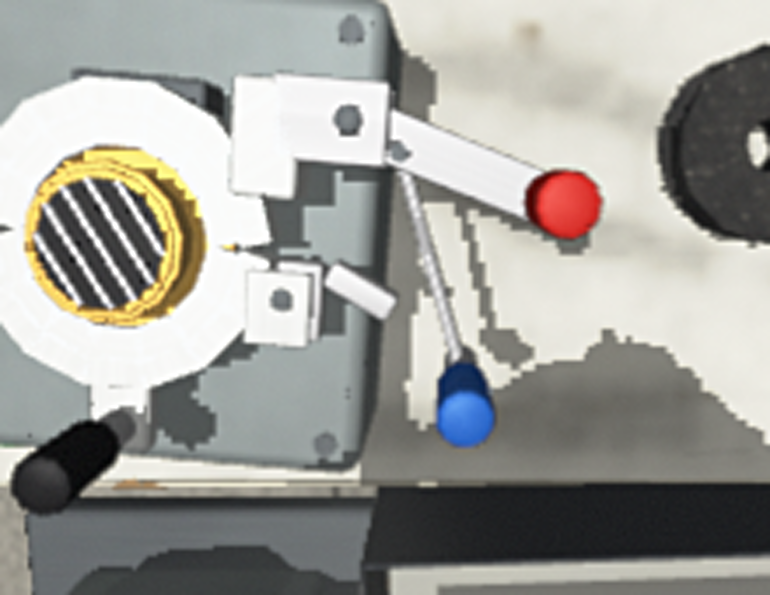

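The ring is shut. The keeper wall runs from crop (335,277) to its tip at (388,307), the keeper pin is at (282,300), and the blue knob is at (465,410).

```bash
python3 - <<'E'
from h import *
c=cam("wrist")
a=np.radians(-5.6);Rz=np.array([[np.cos(a),-np.sin(a)],[np.sin(a),np.cos(a)]]);port=np.array([.4743,-.1738])
P=lambda u,v,z:onz(c,(194+u/3.5,57+v/3.5),z)[:2]
for n,u,v,z in[("tip",390,305,.125),("tip lower edge",382,320,.125),("wallbase",332,277,.125),("floor",320,300,.125),("pin",282,300,.127),("pivot",347,119,.135),("blue",465,418,.178),("red",567,204,.178),("bluefoot",460,355,.142)]:
    w=P(u,v,z);print(n,w.round(4),"port",(Rz.T@(w-port)*1000).round(1))
E
```

```text
tip [ 0.4595 -0.2295] port [ -9.3 -56.9]
tip lower edge [ 0.4563 -0.2278] port [-12.7 -55.5]
wallbase [ 0.4656 -0.2171] port [ -4.4 -43.9]
floor [ 0.4607 -0.2143] port [ -9.6 -41.7]
pin [ 0.4609 -0.2063] port [-10.2 -33.7]
pivot [ 0.4979 -0.2219] port [ 28.2 -45.5]
blue [ 0.4449 -0.245 ] port [-22.3 -73.7]
red [ 0.482  -0.2624] port [ 16.3 -87.4]
bluefoot [ 0.451  -0.2446] port [-16.3 -72.7]
```

```bash
python3 -m jog '[[0,0.024,0.003,0.02,0],[0,0,0,0.035,0],[0,0,0,0.03,0],[0,0,0,0.013,0],[0.3,0,0,0,0]]' 40
python3 -m jog '[[1,0,0,0,0],[1,0,0,0,0],[1,0,0,0,0],[1,0,0,0,0]]'
python3 - <<'E'
from h import *
s=st();c=cam("wrist","w4")
a=np.radians(-5.6);Rz=np.array([[np.cos(a),-np.sin(a)],[np.sin(a),np.cos(a)]]);print(Rz.T@(s["tcp_pos"][:2]-[.4743,-.1738])*1000)
E
```

```text
clock: 5.92
tcp_pos: [0.4425, -0.2412, 0.1568]
orientation: [-0.002, 1.0, 0.0, -0.003]
wrist_force: [-0.9, 0.1, -0.6]
finger_gap: 0.0321
grip_force: 0.0
clock: 6.25
tcp_pos: [0.4449, -0.244, 0.1614]
orientation: [0.0, 1.0, -0.0, 0.001]
wrist_force: [1.0, 1.5, -1.4]
finger_gap: 0.0094
grip_force: 39.4
t 6.25 tcp [ 0.4449 -0.244   0.1614] yaw y-axis -90.0 F [ 1.   1.5 -1.4] gap 0.0094 grip 39.4
[-22.42082528 -72.68516455]
```

```bash
python3 -m jog '[[1,-0.003,-0.002,0,0],[1,0,-0.004,0,0],[1,0.0005,-0.005,0,0],[1,0,0,0,0]]'
python3 -m jog '[[1,0.0005,-0.005,0,0],[1,0.0005,-0.005,0,0],[1,0,0,0,0],[1,0,0,0,0]]'
python3 - <<'E'
from h import *
s=st();c=cam("wrist")
a=np.radians(-5.6);Rz=np.array([[np.cos(a),-np.sin(a)],[np.sin(a),np.cos(a)]]);print(Rz.T@(s["tcp_pos"][:2]-[.4743,-.1738])*1000)
cv2.imwrite("pics/w5c.png",cv2.resize(c["img"][0:300,180:500,::-1],None,fx=2,fy=2,interpolation=cv2.INTER_CUBIC))
E
```

```text
clock: 6.63
tcp_pos: [0.4413, -0.2341, 0.1614]
orientation: [0.002, 1.0, -0.001, -0.0]
wrist_force: [-3.5, -4.7, 2.3]
finger_gap: 0.0091
grip_force: 39.9
clock: 6.97
tcp_pos: [0.4422, -0.2237, 0.1613]
orientation: [0.001, 1.0, -0.001, -0.0]
wrist_force: [-4.8, -3.7, 5.7]
finger_gap: 0.0095
grip_force: 40.2
t 6.97 tcp [ 0.4422 -0.2237  0.1613] yaw y-axis -90.1 F [-4.8 -3.7  5.7] gap 0.0095 grip 40.2
[-27.12659599 -52.77203348]
```

View pics/w5c.png

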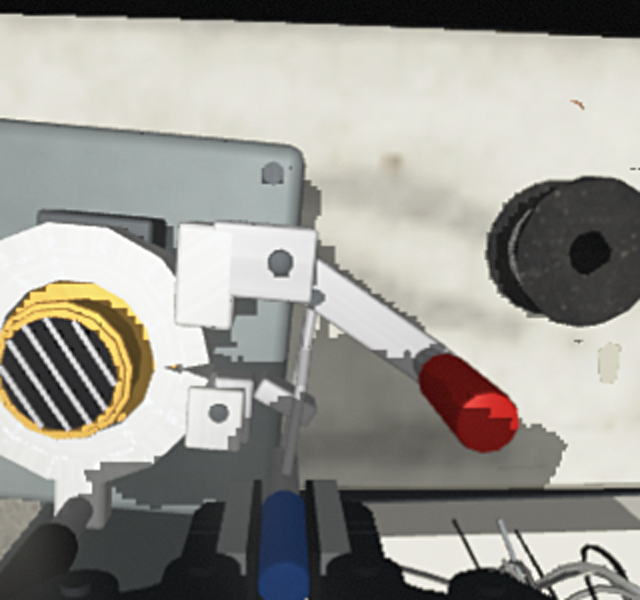

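Image: the wire passes over the keeper tip at crop (305,405), the floor edge is at (248,400), and the blue knob is still on the -x side. I'll check the keeper's position against the TCP.

```bash
python3 - <<'E'
from h import *
c=cam("wrist")
a=np.radians(-5.6);Rz=np.array([[np.cos(a),-np.sin(a)],[np.sin(a),np.cos(a)]]);port=np.array([.4743,-.1738])
P=lambda u,v,z:onz(c,(180+u/2,v/2),z)[:2]
for n,u,v,z in[("tip",310,410,.125),("tip lower",298,422,.125),("wallbase",262,385,.125),("floor lower",246,412,.125),("pin",218,412,.127),("pivot",280,262,.135),("bluetop",283,582,.178)]:
    w=P(u,v,z);print(n,w.round(4),"port",(Rz.T@(w-port)*1000).round(1))
E
```

```text
tip [ 0.4609 -0.2305] port [ -7.9 -57.7]
tip lower [ 0.4577 -0.2274] port [-11.3 -55. ]
wallbase [ 0.4674 -0.2184] port [ -2.5 -45. ]
floor lower [ 0.4604 -0.2143] port [ -9.9 -41.6]
pin [ 0.461  -0.2074] port [-10.  -34.7]
pivot [ 0.4984 -0.223 ] port [ 28.8 -46.6]
bluetop [ 0.4427 -0.2234] port [-26.6 -52.4]
```

```bash
python3 -m jog '[[1,0.0005,-0.0045,0,0],[1,0,-0.003,0,0],[1,0,0,0,0]]'
python3 -m jog '[[1,0.004,0.0004,0,0],[1,0.004,0.0004,0,0],[1,0.004,0.0004,0,0],[1,0,0,0,0]]'
python3 -m jog '[[1,0.002,0.0002,0,0],[1,0,0,0,0]]'
python3 -m jog '[[1,0.002,0.0002,0,0],[1,0,0,0,0]]'
python3 - <<'E'
from h import *
s=st()
a=np.radians(-5.6);Rz=np.array([[np.cos(a),-np.sin(a)],[np.sin(a),np.cos(a)]]);print(Rz.T@(s["tcp_pos"][:2]-[.4743,-.1738])*1000)
E
```

```text
clock: 7.32
tcp_pos: [0.4432, -0.2158, 0.1613]
orientation: [0.001, 1.0, -0.001, 0.0]
wrist_force: [-3.2, -1.8, 6.2]
finger_gap: 0.0095
grip_force: 40.2
clock: 7.65
tcp_pos: [0.4541, -0.2187, 0.1614]
orientation: [0.002, 1.0, -0.001, -0.001]
wrist_force: [-5.0, -7.3, 3.4]
finger_gap: 0.0095
grip_force: 40.1
clock: 7.82
tcp_pos: [0.4565, -0.2189, 0.1613]
orientation: [0.002, 1.0, -0.001, -0.001]
wrist_force: [-7.0, -7.5, 6.3]
finger_gap: 0.0096
grip_force: 40.3
clock: 7.98
tcp_pos: [0.4577, -0.219, 0.1613]
orientation: [0.002, 1.0, -0.001, -0.002]
wrist_force: [-9.0, -7.6, 8.0]
finger_gap: 0.0099
grip_force: 40.5
t 7.98 tcp [ 0.4577 -0.219   0.1613] yaw y-axis -90.1 F [-9.  -7.6  8. ] gap 0.0099 grip 40.5
[-12.07803272 -46.6210872 ]
```

Contact on wall and floor at the expected seat. Release and look.

```bash
python3 -m jog '[[0.6,0,0.001,0,0],[0.2,0,0,0,0],[0.2,0,0,0,0],[0.2,0,0,-0.03,0],[0.2,0,0,-0.035,0]]'
python3 -m jog '[[0.2,-0.02,0.02,-0.03,0],[0.2,-0.01,0.02,0,0],[0.2,0,0,0,0],[0.2,0,0,0,0]]'
python3 - <<'E'
from h import *
st();c=cam("wrist")
a=np.radians(-5.6);Rz=np.array([[np.cos(a),-np.sin(a)],[np.sin(a),np.cos(a)]]);port=np.array([.4743,-.1738])
for n,lo,hi,z in[("red",(0,150,80),(6,255,255),.16),("blue",(105,150,60),(125,255,255),.16)]:
    m,b=blobs(c,lo,hi)
    for x in b:
        if x[0][4]>100: w=onz(c,x[1],z)[:2];print(n,x,w.round(4),(Rz.T@(w-port)*1000).round(1),"lever",(Rz.T@(w-port)*1000-[28,-48]).round(1))
cv2.imwrite("pics/w6c.png",cv2.resize(c["img"][40:240,170:430,::-1],None,fx=3,fy=3,interpolation=cv2.INTER_CUBIC))
E
```

```text
clock: 8.4
tcp_pos: [0.4577, -0.2164, 0.2232]
orientation: [-0.002, 1.0, -0.0, -0.003]
wrist_force: [0.4, -0.2, 0.8]
finger_gap: 0.0339
grip_force: 0.0
clock: 8.73
tcp_pos: [0.4293, -0.2585, 0.2554]
orientation: [-0.0, 1.0, -0.001, 0.0]
wrist_force: [0.0, 0.7, -1.2]
finger_gap: 0.0343
grip_force: 0.0
t 8.73 tcp [ 0.4293 -0.2585  0.2554] yaw y-axis -90.1 F [ 0.   0.7 -1.2] gap 0.0343 grip 0.0
red ([305, 37, 19, 21, 329], [314.1, 47.3]) [ 0.5315 -0.254 ] [ 64.8 -74.3] lever [ 36.8 -26.3]
red ([355, 332, 15, 18, 147], [361.3, 339.9]) [ 0.3234 -0.2887] [-139.  -129.1] lever [-167.   -81.1]
blue ([251, 156, 22, 23, 320], [261.0, 167.3]) [ 0.4574 -0.2182] [-12.5 -45.8] lever [-40.5   2.2]
```

View pics/w6c.png

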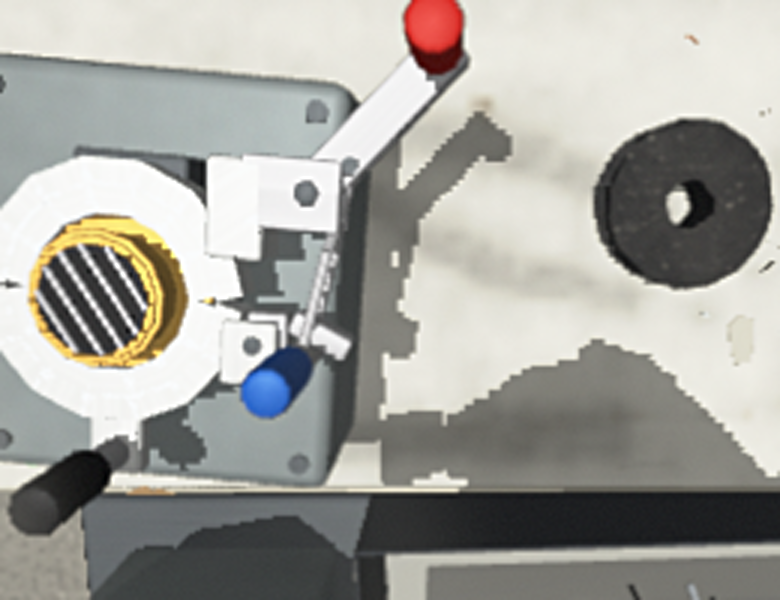

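Hooked: the blue bar sits inside the keeper wall at crop (300,340), and the red knob is at (434,25) with the lever at about 1.1 rad. Before going for the red knob I'll check clearance to the PC case behind it.

```bash
python3 - <<'E'
from h import *
t,s=cam("top"),cam("side")
p=tri([(t,(483,176)),(s,(288,272))]);print(p,proj(t,p),proj(s,p))
for z in(0,.1,.13,.16,.2): print(z,onz(t,(325,176),z).round(3),onz(t,(483,176),z).round(3),onz(s,(288,272),z).round(3))
cv2.imwrite("pics/cmb.png",np.vstack([cv2.resize(t["img"][150:230,310:510,::-1],(800,320),interpolation=2),cv2.resize(s["img"][190:290,230:480,::-1],(700,280),interpolation=2).copy().astype(np.uint8).__class__((280,800,3),np.uint8) if 0 else cv2.copyMakeBorder(cv2.resize(s["img"][190:290,230:480,::-1],(700,280),interpolation=2),0,0,0,100,0)]))
E
```

```text
[ 0.55754611 -0.44542675  0.16483282] [480.23573733 170.31394752] [280.65029643 272.87576145]
0 [ 0.587 -0.081  0.   ] [ 0.579 -0.526  0.   ] [ 0.495 -0.237  0.   ]
0.1 [ 0.565 -0.076  0.1  ] [ 0.557 -0.481  0.1  ] [ 0.541 -0.36   0.1  ]
0.13 [ 0.559 -0.075  0.13 ] [ 0.551 -0.467  0.13 ] [ 0.555 -0.397  0.13 ]
0.16 [ 0.552 -0.073  0.16 ] [ 0.545 -0.453  0.16 ] [ 0.569 -0.433  0.16 ]
0.2 [ 0.543 -0.071  0.2  ] [ 0.536 -0.435  0.2  ] [ 0.588 -0.483  0.2  ]
```

View pics/cmb.png

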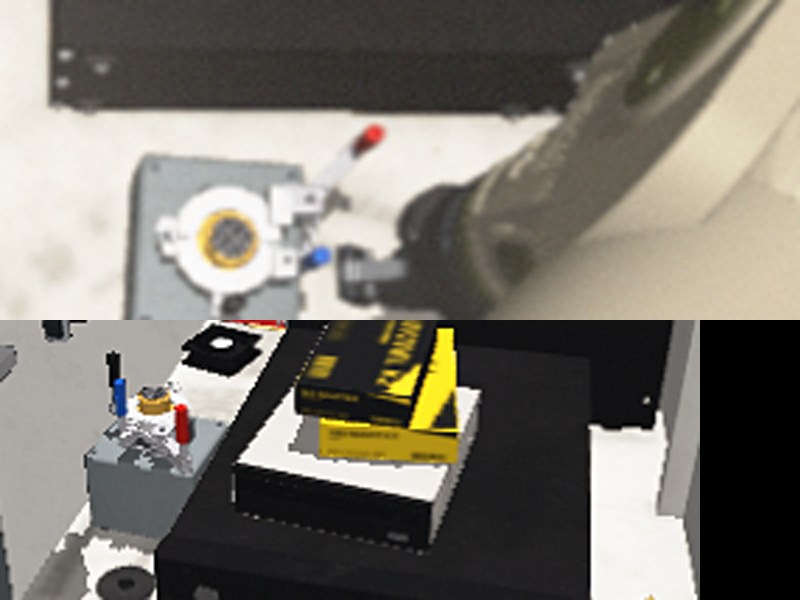

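The PC case face is at x≈0.584 and about 0.19 high, with boxes behind it. I'll turn the tool so the camera side faces the robot, then grip the red knob.

```bash
python3 -m jog '[[0,0,0,0,-7.1],[0,0,0,0,-7.1],[0,0,0,0,-7.1],[0,0,0,0,-7.1],[0,0,0,0,-7.1]]'
python3 -m jog '[[0,0,0,0,-7.1],[0,0,0,0,-7.1],[0,0,0,0,-7.1],[0,0,0,0,-7.1],[0,0,0,0,-7.1]]' >/dev/null
python3 -m jog '[[0,0,0,0,-7.1],[0,0,0,0,-7.1],[0,0,0,0,-7.1],[0,0,0,0,-7.1],[0,0,0,0,-7.1]]' >/dev/null
python3 -m jog '[[0,0,0,0,-7.1],[0,0,0,0,-7.1],[0,0,0,0,-7.1],[0,0,0,0,-7.1],[0,0,0,0,-7.1]]' >/dev/null
python3 -m jog '[[0,0,0,0,-7.1],[0,0,0,0,0],[0,0,0,0,0]]' >/dev/null
python3 - <<'E'
from h import *
s=st();print(s["joint_pos"].round(2),totool(np.array([.5318,-.2548,.160])-s["tcp_pos"]).round(4))
E
```

```text
clock: 9.3
tcp_pos: [0.4294, -0.2569, 0.2543]
orientation: [-0.001, 0.951, 0.308, -0.0]
wrist_force: [0.1, -0.3, 1.1]
finger_gap: 0.0429
grip_force: 0.0
t 10.8 tcp [ 0.4293 -0.2572  0.2546] yaw y-axis 58.9 F [-0.2  0.9  0.4] gap 0.0426 grip 0.0
[-0.7   0.17 -0.12  1.29  0.   -0.16] [-0.0866  0.0549  0.0945]
```

```bash
python3 -m jog '[[0,-0.029,0.018,0,0],[0,-0.029,0.018,0,0],[0,-0.0286,0.0189,0,0],[0,0,0,0,0],[0,0,0,0.03,0]]' 40
python3 -m jog '[[0,0,0,0.03,0],[0,0,0,0.025,0],[0,0,0,0.01,0],[0,0,0,0,0],[0.4,0,0,0,0]]'
python3 -m jog '[[1,0,0,0,0],[1,0,0,0,0],[1,0,0,0,0],[1,0,0,0,0]]'
python3 - <<'E'
from h import *
s=st();p=s["tcp_pos"][:2]
for pv in([.4975,-.2243],[.4982,-.2230]):
    d=p-pv;r=np.hypot(*d);ang=np.degrees(np.arctan2(d[1],d[0]));print(r,ang,"lever deg",17.2-ang)
    for th in (6,):
        t=np.radians(th);Q=np.array([[np.cos(t),-np.sin(t)],[np.sin(t),np.cos(t)]]);dd=Q@d-d;print(totool([*dd,0]).round(4))
E
```

```text
clock: 11.22
tcp_pos: [0.5359, -0.2565, 0.229]
orientation: [0.004, 0.267, 0.964, -0.001]
wrist_force: [0.6, -0.6, 0.6]
finger_gap: 0.0429
grip_force: 0.0
clock: 11.63
tcp_pos: [0.5316, -0.2553, 0.1605]
orientation: [-0.0, 0.267, 0.964, 0.0]
wrist_force: [0.8, 0.3, 0.7]
finger_gap: 0.0317
grip_force: 0.0
clock: 11.97
tcp_pos: [0.5328, -0.2564, 0.1624]
orientation: [0.002, 0.267, 0.964, -0.001]
wrist_force: [-0.7, -0.9, 6.3]
finger_gap: 0.0106
grip_force: 39.4
t 11.97 tcp [ 0.5328 -0.2564  0.1624] yaw y-axis 59.0 F [-0.7 -0.9  6.3] gap 0.0106 grip 39.4
0.047735574747819066 -42.2800161622106 lever deg 59.4800161622106
[-0.0007  0.0049  0.    ]
0.04811358695634416 -43.98645463535134 lever deg 61.18645463535134
[-0.0009  0.005   0.    ]
```

```bash
python3 -m jog '[[1,-0.0008,0.0049,0,-6],[1,-0.0008,0.0049,0,-6],[1,-0.0008,0.0049,0,-6],[1,-0.0008,0.0049,0,-6],[1,0,0,0,0]]'
python3 -m jog '[[1,-0.0008,0.0049,0,-6],[1,-0.0008,0.0049,0,-6],[1,-0.0008,0.0049,0,-6],[1,-0.0008,0.0049,0,-6],[1,0,0,0,0]]'
python3 -m jog '[[1,-0.0008,0.0049,0,-6],[1,-0.0008,0.0049,0,-6],[1,0,0,0,0],[1,0,0,0,0]]'
python3 - <<'E'
from h import *
s=st();p=s["tcp_pos"][:2]
for pv in([.4975,-.2243],[.4982,-.2230]):
    d=p-pv;r=np.hypot(*d);ang=np.degrees(np.arctan2(d[1],d[0]));print(r,ang,"lever deg",17.2-ang)
E
```

```text
clock: 12.38
tcp_pos: [0.5432, -0.2389, 0.1625]
orientation: [0.002, 0.058, 0.998, -0.001]
wrist_force: [-0.2, -1.0, 7.0]
finger_gap: 0.0105
grip_force: 39.7
clock: 12.8
tcp_pos: [0.5456, -0.2189, 0.1624]
orientation: [0.002, -0.151, 0.989, -0.001]
wrist_force: [0.3, 0.1, 5.9]
finger_gap: 0.0107
grip_force: 39.6
clock: 13.13
tcp_pos: [0.5438, -0.2093, 0.1625]
orientation: [0.002, -0.251, 0.968, -0.001]
wrist_force: [-0.4, 1.8, 6.9]
finger_gap: 0.0107
grip_force: 39.7
t 13.13 tcp [ 0.5438 -0.2093  0.1625] yaw y-axis 119.1 F [-0.4  1.8  6.9] gap 0.0107 grip 39.7
0.04865581223050026 18.009129193007226 lever deg -0.8091291930072266
0.047599115762430644 16.781376353527886 lever deg 0.41862364647211336
```

```bash
python3 -m jog '[[1,-0.0003,0.002,0,-2],[1,0,0.0015,0,0],[1,0,0,0,0]]'
python3 -m jog '[[1,0,0.0015,0,0],[1,0,0,0,0],[1,0,0,0,0]]'
```

```text
clock: 13.38
tcp_pos: [0.5431, -0.2074, 0.1625]
orientation: [0.002, -0.268, 0.964, -0.002]
wrist_force: [2.9, -1.9, 6.3]
finger_gap: 0.0101
grip_force: 39.8
clock: 13.63
tcp_pos: [0.5431, -0.2073, 0.1625]
orientation: [0.002, -0.267, 0.964, -0.003]
wrist_force: [3.7, -5.7, 5.0]
finger_gap: 0.0103
grip_force: 39.7
```

Against the stop. I'll push a little more, release, lift clear and look.

```bash
python3 -m jog '[[1,0,0.002,0,0],[1,0,0,0,0],[0.6,0,-0.004,0,0],[0.2,0,0,0,0],[0.2,0,0,0,0]]'
python3 -m jog '[[0.2,0,0,-0.03,0],[0.2,0,0,-0.035,0],[0.2,0.03,0,-0.03,0],[0.2,0.03,0,0,0],[0.2,0.03,0,0,0]]'
python3 -m jog '[[0.2,0.03,0.01,-0.02,0],[0.2,0,0,0,0],[0.2,0,0,0,0]]'
python3 - <<'E'
from h import *
st();c=cam("wrist")
a=np.radians(-5.6);Rz=np.array([[np.cos(a),-np.sin(a)],[np.sin(a),np.cos(a)]]);port=np.array([.4743,-.1738])
for cn in("wrist","side"):
  c=cam(cn)
  for n,lo,hi in[("red",(0,150,80),(6,255,255)),("blue",(105,150,60),(125,255,255)),("brass",(18,120,120),(32,255,255))]:
    m,b=blobs(c,lo,hi)
    for x in b:
        w=onz(c,x[1],.16)[:2];q=Rz.T@(w-port)*1000
        if x[0][4]>30 and np.hypot(*q)<130: print(cn,n,x,q.round(1))
  if cn=="wrist": cv2.imwrite("pics/w7.png",c["img"][:,:,::-1])
E
```

```text
clock: 14.05
tcp_pos: [0.5407, -0.2062, 0.1598]
orientation: [-0.001, -0.267, 0.964, 0.001]
wrist_force: [0.5, -0.0, -0.6]
finger_gap: 0.0338
grip_force: 0.0
clock: 14.47
tcp_pos: [0.4647, -0.2529, 0.2566]
orientation: [0.001, -0.269, 0.963, -0.001]
wrist_force: [0.9, -1.1, -0.8]
finger_gap: 0.0337
grip_force: 0.0
clock: 14.72
tcp_pos: [0.4328, -0.2598, 0.2756]
orientation: [0.0, -0.267, 0.964, -0.0]
wrist_force: [0.6, 0.0, -0.2]
finger_gap: 0.0339
grip_force: 0.0
t 14.72 tcp [ 0.4328 -0.2598  0.2756] yaw y-axis 120.9 F [ 0.6  0.  -0.2] gap 0.0339 grip 0.0
wrist red ([299, 318, 15, 36, 386], [306.1, 338.0]) [ 72.1 -27.7]
wrist blue ([340, 241, 15, 29, 325], [346.7, 255.3]) [ -7.2 -46.3]
side red ([302, 212, 4, 14, 52], [303.6, 218.5]) [ 67.4 -29.9]
side blue ([271, 211, 5, 14, 48], [273.6, 216.8]) [-11.2 -45.4]
side brass ([279, 216, 13, 8, 67], [284.7, 220.1]) [ 24.  -52.5]
```

View pics/w7.png

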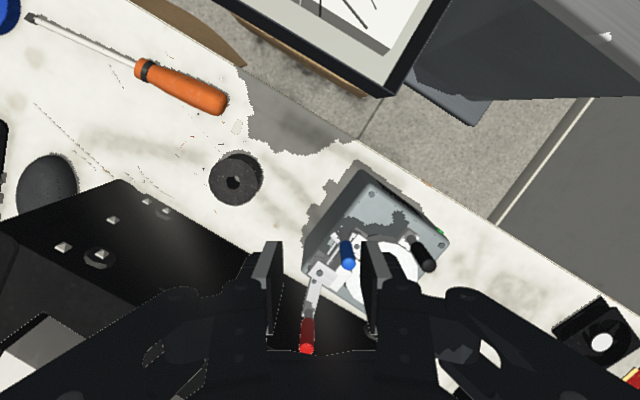

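Red knob at (306,338) looks home, but the view is oblique and partly blocked. I'll turn back to the earlier clear viewpoint to verify.

```bash
for i in 1 2 3 4 5 6; do python3 -m jog '[[0.2,0,0,0,7],[0.2,0,0,0,7],[0.2,0,0,0,7],[0.2,0,0,0,7],[0.2,0,0,0,7]]' >/dev/null; done
python3 -m jog '[[0.2,0,0,0,0],[0.2,0,0,0,0]]'
python3 - <<'E'
from h import *
st();c=cam("wrist")
a=np.radians(-5.6);Rz=np.array([[np.cos(a),-np.sin(a)],[np.sin(a),np.cos(a)]]);port=np.array([.4743,-.1738])
for n,lo,hi,z in[("red",(0,150,80),(6,255,255),.16),("blue",(105,150,60),(125,255,255),.16),("brass",(18,120,120),(32,255,255),.142)]:
    m,b=blobs(c,lo,hi)
    for x in b:
        if x[0][4]>100: print(n,x,(Rz.T@(onz(c,x[1],z)[:2]-port)*1000).round(1))
cv2.imwrite("pics/w8c.png",cv2.resize(c["img"][0:240,150:450,::-1],None,fx=2.5,fy=2.5,interpolation=cv2.INTER_CUBIC))
E
```

```text
clock: 17.53
tcp_pos: [0.4344, -0.259, 0.2739]
orientation: [-0.001, 1.0, 0.012, -0.001]
wrist_force: [0.5, 0.5, 0.2]
finger_gap: 0.034
grip_force: 0.0
t 17.53 tcp [ 0.4344 -0.259   0.2739] yaw y-axis -88.7 F [0.5 0.5 0.2] gap 0.034 grip 0.0
red ([237, 30, 18, 20, 279], [245.5, 39.4]) [ 71.5 -25.6]
red ([350, 331, 14, 17, 135], [355.4, 337.2]) [-144.8 -130.6]
blue ([631, 133, 9, 38, 235], [635.9, 152.6]) [  31.7 -310.7]
blue ([258, 153, 17, 21, 217], [265.5, 164.2]) [ -9.6 -45.4]
brass ([191, 115, 48, 47, 705], [217.5, 135.9]) [ 4.4 -5.1]
```

View pics/w8c.png

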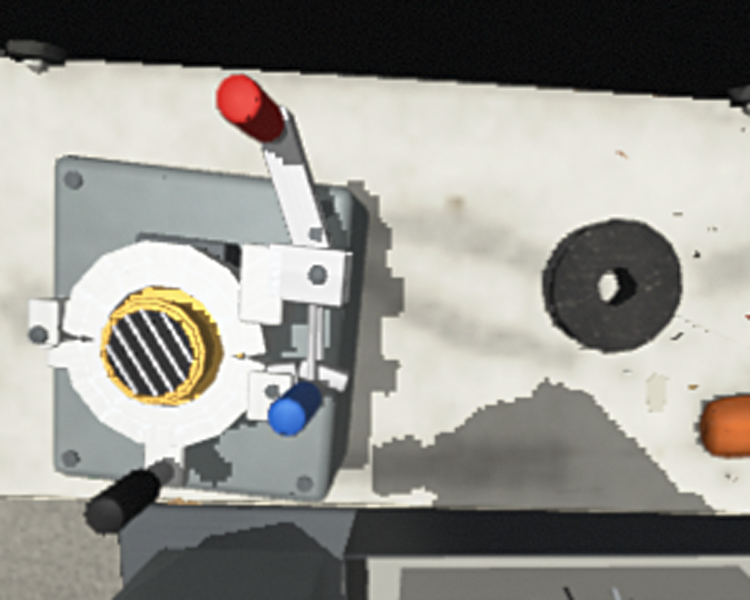

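The lever is home and past its toggle (red knob at crop (240,100)). The blue bar sits behind the keeper wall at (300,400), both ring halves meet, the nozzle is seated, and the spool has not moved.

```bash
python3 -c "
from workcell import env
print(env.hand_in())"
```

```text
the job is handed in; nothing more can be done
None
```

I shut the clamp ring, hooked the loop behind the keeper and threw the lever over to its stop; the last picture showed the nozzle seated and the spool undisturbed (fan and card not rechecked), and I handed it in at about 18 s, with no verdict returned.

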